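# Load the drill chuck into the open taper of the tool stand

### The job

One of the three tapered sockets of the tool stand is still open. Take the drill chuck that leans in the slanted cradle, stand it upright in the open socket and press it down, firmly but without ramming it, past the stiff ejector until its flange is fully home on the socket's rim, then let go. Leave the two arbors already in the stand as they are.

Things in the scene. Friction and masses are not known exactly. Their poses are not given: they have to be found in the camera images.
- chuck_grip (a point): Grip point of the loose steel drill chuck (0.3 to 0.6 kg): on its axis, mid-height of the plain body to grip; z runs along the chuck from shank to jaws. Along z from here: body 35 mm in diameter from -26 to +20 mm, jaw cone up to +36 mm, flange 48 mm in diameter from -34 to -26 mm, below it a tapered shank 46 mm long, 32 mm in diameter at the flange, 19 mm at its end (-80 mm).
- cradle_mouth (a point): Centre of the cup's rim (42 mm wide, 68 mm above the bench) on the fixed grey cradle, foot 120 x 90 mm; z up. The cup, tapered like the shank, leans 30 degrees towards this frame's -x, roughly to the robot. At the start the chuck's flange lies on this rim, so the chuck leans 30 degrees, jaws towards the robot; it comes out only along its own slanted axis, 46 mm.
- socket1 (a point): Centre of the rim of the first of three like sockets of the fixed tool stand, 75 mm above the bench; z up, the row runs along y, 90 mm apart (1, 2, 3 towards +y). Steel sleeve, rim 42 mm outside, 34 mm inside, tapering to 19 mm at 50 mm depth: 0.8 mm play round the oiled shank. Two hold arbors, one is open. Home: flange on the rim, chuck_grip 34 mm above this point.
- socket2 (a point): Centre of the rim of the middle socket, as socket1. In whichever socket is open, a brass ejector pin stands up at the bottom: a chuck merely put in stops 10 to 14 mm short of home. The pin gives way only to a push of about 13 N, the chuck's weight included (which alone is too little), and stays where it is pushed.
- socket3 (a point): Centre of the rim of the third socket, as socket1. The stand is 80 x 280 mm, grey, with a flat deck 9 mm below the rims.
- arbor_a_flange (a point): Centre of the underside of the flange (48 mm in diameter, 8 mm thick) of the slim arbor that stands in one of the sockets, on its axis, z up; it lies at its socket's rim centre. Above it a pin 20 mm in diameter, top 42 mm above this point. Not to be moved.
- arbor_b_flange (a point): The same point of the stout arbor that stands in another socket: nose 32 mm in diameter, top 34 mm above this point. Not to be moved.
Not all that is in view belongs to the job. Leave any pink look-alike of the part that bears chuck_grip alone. What is shaped like the part that bears arbor_a_flange but brown is not meant.

How it is judged:
On the way:
1. the chuck is pressed home in the open socket by the gripper (still touching it), not dropped (((horizontal distance between chuck_grip and socket1 below 0.004 m and z of chuck_grip in the frame of socket1 between 0.03 and 0.0362 m) or (horizontal distance between chuck_grip and socket2 below 0.004 m and z of chuck_grip in the frame of socket2 between 0.03 and 0.0362 m) or (horizontal distance between chuck_grip and socket3 below 0.004 m and z of chuck_grip in the frame of socket3 between 0.03 and 0.0362 m)) and angle between chuck_grip's own z axis and vertical below 0.06 rad and contact force between chuck and the fingers above 0.5 N), for 0.05 s.
At the end, for the whole second after the job is handed in: The chuck stands upright (within 3.4 degrees) in the socket that was open, its axis within 4 mm of the socket's and its flange no more than 2.2 mm above the rim, released and at rest; both arbors are within 6 mm of where they stood and upright (((horizontal distance between chuck_grip and socket1 below 0.004 m and z of chuck_grip in the frame of socket1 between 0.03 and 0.0362 m) or (horizontal distance between chuck_grip and socket2 below 0.004 m and z of chuck_grip in the frame of socket2 between 0.03 and 0.0362 m) or (horizontal distance between chuck_grip and socket3 below 0.004 m and z of chuck_grip in the frame of socket3 between 0.03 and 0.0362 m)) and angle between chuck_grip's own z axis and vertical below 0.06 rad and linear speed of chuck below 0.02 m/s and distance of each of arbor_a_flange, arbor_b_flange from where it was at the start of the episode below 0.006 m and angle between each of arbor_a_flange, arbor_b_flange's own z axis and vertical below 0.1 rad); the robot touches nothing.
It fails at once if an arbor already in the stand is pulled out or knocked (moved more than 20 mm) (distance of any of arbor_a_flange, arbor_b_flange from where it was at the start of the episode above 0.02 m).
It fails at once if the chuck is rammed into the stand (more than 120 N) (contact force between chuck and stand above 120 N).
It also fails if it takes over 45 s, if anything falls off the work surface, if the arm or the gripper's body presses on something with over 40 N, if the wrist force passes 120 N, or if a joint passes its speed limit or range.

### The arm

A 6-joint arm with a two-finger parallel gripper is mounted at the origin on the work surface. World frame = base frame: x ahead of the robot, y to its left, z up, the work surface at z = 0. Lengths are in m, angles in rad, forces in N, time in s.
With the tool pointing down it reaches from about 0.275 to 0.875 m from the base axis. Payload 12.5 kg.
Tool frame: the origin (TCP) lies at the very end of the fingers, on their centre line; the grasp point (between the pads) lies arm.grip_point_offset behind it (arm.grip_point_offset is the distance from the TCP to the grasp point, in m); z points along the fingers, y is the line along which they close (so a half turn about z gives the same grasp; the last joint's range is limited). The gripper opens to 85 mm and grips with 20 to 120 N. Pads are 22 mm wide; open, the fingers measure 114 mm over their backs; the gripper's body (76 mm by 85 mm) begins 54 mm behind the grasp point. The pads swing forward as they close: fully open they stand 13 mm farther back than shut.
Start: joints at [-1.28, 0.351, 1.652, -0, 1.139, -0.085], TCP at [0.202, -0.512, 0.231] pointing down, gripper open.
Joint ranges: [-2.75, 2.75], [-0.79, 2.1], [0.01, 2.65], [-1.57, 4.71], [0.07, 3.14], [-2.87, 2.87]. Speed limits (rad/s): [2.22, 2.22, 2.79, 3.14, 3.14, 3.14].

### API

Orientations are given as a rotation vector (axis times angle).
In Python, from plant import arm gives the robot as it stands. The module is installed in compiled form; this text tells all that it offers.
- The arm moves only by the shell command python3 -m handwheel 'ROWS' [FORCE]. ROWS is JSON, a list of rows, each a list of 3 entries, a list of its own where there are three numbers: the turn, a rotation vector about the tool's x, y, z in degrees, then the shift along the tool's x, y, z in cm, then the finger opening in cm, from 0 to 8.54. In form: [[[wx, wy, wz], [dx, dy, dz], claw], ...]. A call has 1 to 12 rows; each row is the pose to reach, as a shift and turn from the pose commanded when the call began, along the tool's axes at that moment; what a row does not reach only later rows make up. A row lasts 1/10 s, in which the tool goes at most 50 mm and 8.59 degrees, less where a joint would pass 70% of its speed; a pose out of reach is approached as far as the arm can. A call with a gripper value outside its range is refused whole. The fingers move at their own pace and stop on an object; FORCE is the grip in N (left out, the last holds). Time passes only in rows, so rows that repeat a pose let the fingers close. It gives the time, the measured TCP pose, the force, the opening and the grip force at its end, in the units of the state.
- arm.get_obs(): the state, without advancing time (a new reading comes with each control period).
- arm.capture(name): name is "side" or "top" or "wrist"; returns a dict with "img" (480x640x3 uint8, red, green, blue), "camera_matrix" (3x3 intrinsics, pixels), "dist" ([k1, k2, p1, p2, k3] as OpenCV has them; the pictures are not rectified), "R" (3x3) and "t" (3): a world point X has camera coordinates R X + t. Camera axes: x right, y down, z forward; pixel columns grow to the right and rows downward; lengths in m; the calibration is good to about 2 mm. A picture is of the moment at which its call begins. There is no depth.
- arm.finish_job(): hands the job in; it is judged then, once.
Trained networks look in a picture, given as the dict that the camera call returned (one of the last four; its "shot" number tells which), for a name from the list of things; names that differ only in an ending like _2 or _b are one class to them, and where a whole thing is asked for, a point or a joint stands for the part that bears it (a point fixed in the world has none). Each returns a list of dicts, best first, with "p" (0 to 1); they miss things now and then, are a little off and sometimes report something else, mostly with a low value. They report only what shows in the picture. A call takes as long as a camera call. They do not tell look-alikes from the thing itself.
- arm.boxes_of(label, picture): "at" ([x, y, z] in m, in the coordinates of the camera as it stood for that picture, good to about 4 mm: the middle of the surface that is visible of it).
- arm.masks_of(label, picture): "pixels" (480x640 bool, what is visible of it).
- arm.place_of(label, picture): "at" ([x, y, z] in m, in the coordinates of the camera as it stood for that picture, good to about 4 mm: a listed point, or the origin of a listed thing).
The state is a dict: "time": time; "joint_positions": joint angles; "joint_velocities": joint speeds; "tau": joint torques, N m; "tcp_pos": TCP position; "tcp_rot": TCP orientation; "wrist_force": force on the tool from outside, world axes, zero at the start; "torque": the same for the moment, N m; "finger_gap": finger opening in m; "grip_force": force on a finger pad.
Only numpy, scipy, OpenCV 4.12 (cv2) and the standard library are available. Lean on these libraries where they do the work, as an engineer would, in place of code of your own. Each camera call takes 0.05 s, during which the arm holds its last target. There are 200 camera calls.

## Working session

There is one attempt and no reset: what is moved stays moved. The work goes in short steps, Python scripts to look and compute and a shell command to move; the robot and the scene stay as the last step left them, time stands still between calls to the robot, and variables do not carry over. Pictures are saved under pics/ and viewed, at most 10 in all, crops included, and the job is handed in when it is done.

```bash
mkdir -p pics
cat > h.py <<'E'
import numpy as np, cv2
from plant import arm
from scipy.spatial.transform import Rotation as Ro
def world(p,c): return c["R"].T@(np.array(p)-c["t"])
def pix(X,c): return cv2.projectPoints(np.array([X],float),cv2.Rodrigues(np.array(c["R"]))[0],np.array(c["t"]),np.array(c["camera_matrix"]),np.array(c["dist"]))[0][0,0]
def save(c,n): cv2.imwrite(f"pics/{n}.png",c["img"][:,:,::-1])
E
python3 - <<'E'
from h import *
for n in ["side","top"]:
    c=arm.capture(n); save(c,n+"0")
    print(n)
    for l in ["chuck_grip","cradle_mouth","socket1","socket2","socket3","arbor_a_flange","arbor_b_flange"]:
        for d in arm.place_of(l,c)[:3]:
            w=world(d["at"],c); print(l,round(d["p"],2),w.round(3),pix(w,c).round())
o=arm.get_obs();print(o["time"],o["tcp_pos"],o["tcp_rot"],arm.grip_point_offset,o["wrist_force"])
E
```

```text
side
chuck_grip 0.69 [ 0.428 -0.103  0.022] [418. 249.]
chuck_grip 0.61 [ 0.505 -0.253  0.098] [388. 171.]
cradle_mouth 0.6 [ 0.521 -0.252  0.068] [379. 185.]
socket1 0.92 [0.553 0.041 0.075] [327. 260.]
socket1 0.71 [0.589 0.212 0.077] [262. 332.]
socket1 0.64 [0.572 0.13  0.075] [296. 294.]
socket2 0.92 [0.553 0.041 0.075] [327. 260.]
socket2 0.71 [0.589 0.212 0.077] [262. 332.]
socket2 0.64 [0.572 0.13  0.075] [296. 294.]
socket3 0.92 [0.553 0.041 0.075] [327. 260.]
socket3 0.71 [0.589 0.212 0.077] [262. 332.]
socket3 0.64 [0.572 0.13  0.075] [296. 294.]
arbor_a_flange 0.77 [0.592 0.214 0.077] [259. 333.]
arbor_a_flange 0.67 [0.701 0.201 0.042] [187. 331.]
arbor_b_flange 0.65 [0.554 0.038 0.077] [327. 257.]
top
chuck_grip 0.92 [ 0.503 -0.257  0.093] [460. 281.]
chuck_grip 0.73 [0.555 0.038 0.074] [289. 256.]
chuck_grip 0.68 [0.59  0.212 0.073] [191. 240.]
cradle_mouth 0.65 [ 0.521 -0.247  0.069] [450. 271.]
cradle_mouth 0.2 [0.556 0.038 0.072] [290. 256.]
socket1 0.96 [0.572 0.127 0.074] [239. 248.]
socket1 0.84 [0.553 0.039 0.074] [289. 257.]
socket1 0.7 [0.594 0.218 0.076] [187. 237.]
socket2 0.96 [0.572 0.127 0.074] [239. 248.]
socket2 0.84 [0.553 0.039 0.074] [289. 257.]
socket2 0.7 [0.594 0.218 0.076] [187. 237.]
socket3 0.96 [0.572 0.127 0.074] [239. 248.]
socket3 0.84 [0.553 0.039 0.074] [289. 257.]
socket3 0.7 [0.594 0.218 0.076] [187. 237.]
arbor_a_flange 0.97 [0.704 0.199 0.05 ] [201. 179.]
arbor_a_flange 0.72 [0.593 0.215 0.07 ] [190. 238.]
arbor_b_flange 0.93 [0.552 0.04  0.071] [289. 258.]
0.8 [ 0.20189455 -0.51160319  0.23131442] [3.08624716e+00 5.86855214e-01 6.17915064e-05] 0.0187 [-0.08497829 -0.07482251  0.78194557]
```

View pics/top0.png

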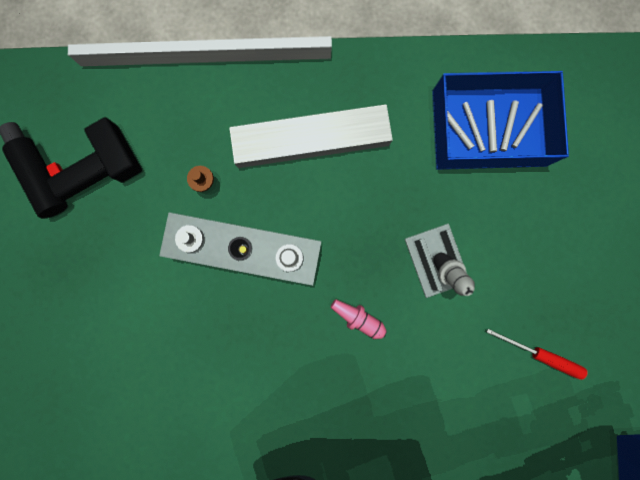

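View pics/side0.png

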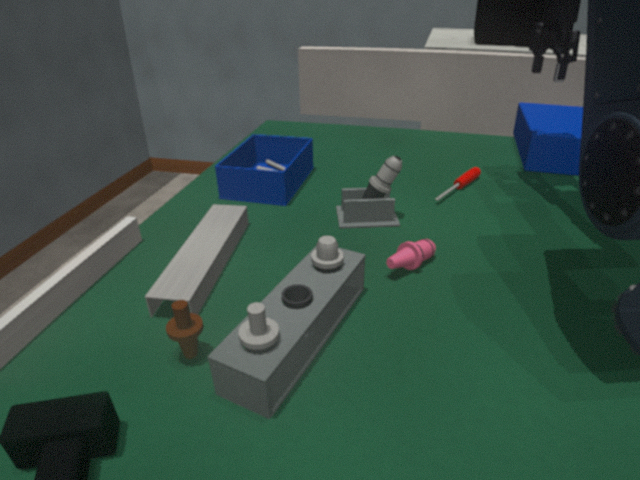

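The top view shows these candidates for the chuck: the grey one leaning in the cradle at (460,281) and the pink look-alike lying at (360,318). I choose the grey one. The open socket is the middle one at (239,248), with the brass pin visible. The white arbors are at (189,239) and (289,257), and the brown decoy is at (200,179).

```bash
cat >> h.py <<'E'
def onplane(uv,c,z):
    n=cv2.undistortPoints(np.array([[uv]],float),np.array(c["camera_matrix"]),np.array(c["dist"]))[0,0]
    R=np.array(c["R"]);o=-R.T@np.array(c["t"]);d=R.T@np.array([*n,1]);return o+d*(z-o[2])/d[2]
def axis(psi): s=np.radians(psi);return np.array([-.5*np.cos(s),-.5*np.sin(s),np.cos(np.pi/6)])
def cmd(gp,psi=None,yaw=None):
    """turn(deg)/shift(cm) putting the grasp point at gp; psi: leaning tool (x heading psi), yaw: tool straight down"""
    o=arm.get_obs();R0=Ro.from_rotvec(o["tcp_rot"]).as_matrix()
    z=-axis(psi) if psi is not None else np.array([0,0,-1.])
    h=np.radians(psi if psi is not None else yaw);y=np.array([np.sin(h),-np.cos(h),0]);x=np.cross(y,z)
    R1=np.c_[x,y,z];t=np.array(gp)+z*arm.grip_point_offset
    print("turn",np.degrees(Ro.from_matrix(R0.T@R1).as_rotvec()).round(2),"shift",(R0.T@(t-o["tcp_pos"])*100).round(2),"tcp",t.round(3))
E
python3 - <<'E'
from h import *
c=arm.capture("top")
P=[onplane(p,c,0.01) for p in [(406,239),(428,297),(448,224)]]
d=P[0]-P[1];e=P[2]-P[0]
print(np.array(P).round(3),np.linalg.norm(d),np.degrees(np.arctan2(d[1],d[0])),np.linalg.norm(e),np.degrees(np.arctan2(e[1],e[0])))
cr=cv2.resize(c["img"][210:320,390:500],(660,660)[:2]);cv2.imwrite("pics/crop.png",cv2.resize(c["img"][210:310,390:500,::-1],(660,600)))
psi=20;g=np.array([.521,-.250,.068])+.034*axis(psi);print(g)
cmd(g+.10*axis(psi),psi)
cmd(g+.14*axis(psi),psi)
E
```

```text
[[ 0.584 -0.183  0.01 ]
 [ 0.472 -0.22   0.01 ]
 [ 0.611 -0.265  0.01 ]] 0.1179088147872916 18.410761538064456 0.08650642090659529 -72.13164812693101
[ 0.50502523 -0.25581434  0.09744486]
turn [-0.4 30.   1.5] shift [ 33.52 -12.78   6.34] tcp [ 0.467 -0.27   0.168]
turn [-0.4 30.   1.5] shift [ 31.52 -12.83   2.88] tcp [ 0.448 -0.277  0.202]
```

View pics/crop.png

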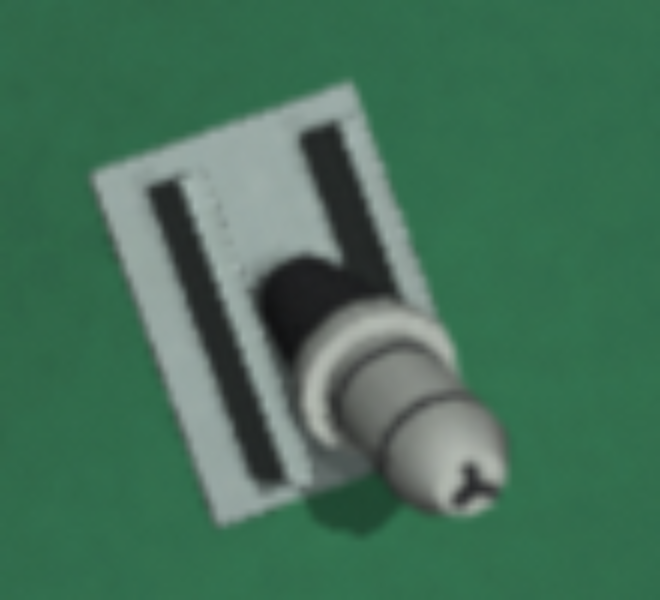

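The crop confirms the choice: grey chuck in the cradle, flange at (370,370) on the rim, jaws at (475,485). The cradle heading is about 18°, so I'm moving to a stand-off along its axis.

```bash
python3 -m handwheel '[[[0,0,0],[4,-1.6,0.4],8.5],[[0,8,1],[8,-3.2,0.8],8.5],[[0,15,2],[12,-4.8,1.2],8.5],[[0,22,3],[16,-6.4,1.5],8.5],[[0,30,3.3],[20,-8,1.8],8.5],[[0,30,3.3],[24,-9.7,2.2],8.5],[[0,30,3.3],[28,-11.3,2.5],8.5],[[0,30,3.3],[31.5,-12.8,2.9],8.5],[[0,30,3.3],[31.5,-12.8,2.9],8.5],[[0,30,3.3],[31.5,-12.8,2.9],8.5],[[0,30,3.3],[31.5,-12.8,2.9],8.5]]' 40
cat > m.py <<'E'
from h import *
import sys
c=arm.capture("wrist"); save(c,sys.argv[1])
for l in ["chuck_grip","cradle_mouth"]:
    for d in arm.place_of(l,c)[:2]:
        w=world(d["at"],c); print(l,round(d["p"],2),w.round(4),pix(w,c).round())
o=arm.get_obs();R=Ro.from_rotvec(o["tcp_rot"]).as_matrix();print(o["tcp_pos"],R.round(3).tolist(),o["wrist_force"])
E
python3 m.py w1
```

```text
time: 1.95
tcp_pos: [0.4476, -0.2776, 0.2024]
tcp_rot: [-2.908, -0.464, -0.775]
wrist_force: [0.7, -0.1, 0.2]
finger_gap: 0.0849
grip_force: 0.0
chuck_grip 0.8 [ 0.5048 -0.2521  0.098 ] [318. 231.]
chuck_grip 0.63 [ 0.4206 -0.1059  0.0212] [124. 293.]
[ 0.4474537  -0.27781577  0.20238781] [[0.825, 0.314, 0.471], [0.265, -0.949, 0.169], [0.5, -0.014, -0.866]] [ 0.65432638 -0.08644761 -0.50433752]
```

View pics/w1.png

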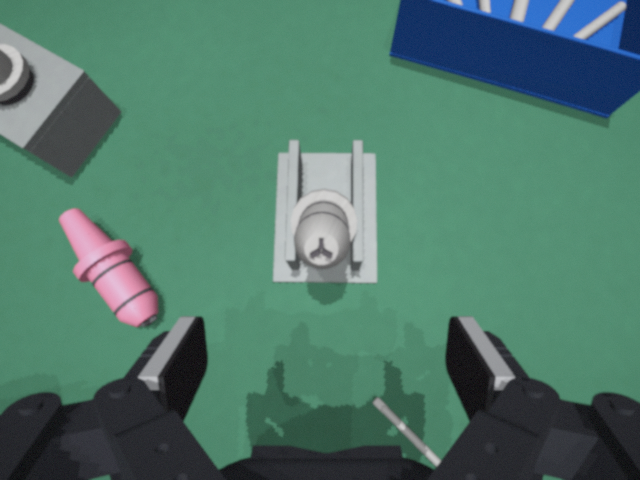

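Wrist view: the chuck is centred between the fingers (jaws 322,247; flange ring 323,215), the cradle is aligned with the image, and the pink part is off to the left.

Run:
```python
from h import *
c=arm.capture("wrist")
m=arm.masks_of("chuck_grip",c)
for k in m[:2]:
    ys,xs=np.nonzero(k["pixels"]);print(round(k["p"],2),xs.min(),xs.max(),ys.min(),ys.max())
a=axis(18.2);u=np.cross(a,[0,0,1]);u/=np.linalg.norm(u);v=np.cross(u,a)
for g in ([.505,-.2535,.0975],[.5035,-.2535,.0975],[.505,-.2525,.098]):
    g=np.array(g);pts=[g+a*h+r*(np.cos(t)*u+np.sin(t)*v) for h,r in((-.034,.024),(-.026,.024),(.02,.0175)) for t in np.linspace(0,6.28,60)]
    q=np.array([pix(p,c) for p in pts]);print(g,q.min(0).round(1),q.max(0).round(1),"jaw",pix(g+.036*a,c).round(1))
    cmd(g,18.2)
```

```text
0.69 292 356 189 267
0.64 59 157 209 326
[ 0.505  -0.2535  0.0975] [287.9 186. ] [354.3 266.3] jaw [318.4 247.9]
turn [-0.78  0.01 -0.32] shift [ 0.14 -0.3  14.06] tcp [ 0.514 -0.251  0.081]
[ 0.5035 -0.2535  0.0975] [287.2 187.9] [353.6 268.5] jaw [317.6 250.3]
turn [-0.78  0.01 -0.32] shift [ 1.000e-02 -3.500e-01  1.399e+01] tcp [ 0.512 -0.251  0.081]
[ 0.505  -0.2525  0.098 ] [286.5 185.4] [353.  265.6] jaw [316.7 247.2]
turn [-0.78  0.01 -0.32] shift [ 0.19 -0.4  14.03] tcp [ 0.514 -0.25   0.082]
```

```bash
python3 -m handwheel '[[[-0.8,0,0],[0.1,-0.15,2],8.5],[[-0.8,0,0],[0.1,-0.15,5],8.5],[[-0.8,0,0],[0.1,-0.15,8],8.5],[[-0.8,0,0],[0.1,-0.15,11],8.5],[[-0.8,0,0],[0.1,-0.15,13],8.5],[[-0.8,0,0],[0.1,-0.15,13.9],8.5],[[-0.8,0,0],[0.1,-0.15,13.9],8.5],[[-0.8,0,0],[0.1,-0.15,13.9],8.5]]' 40; python3 m.py w2
```

```text
time: 3.0
tcp_pos: [0.5136, -0.2521, 0.0831]
tcp_rot: [-2.921, -0.461, -0.782]
wrist_force: [-0.9, 0.7, -0.6]
finger_gap: 0.085
grip_force: 0.0
chuck_grip 0.9 [ 0.5056 -0.2531  0.0969] [320. 343.]
chuck_grip 0.63 [ 0.4237 -0.1072  0.0204] [ 10. 403.]
[ 0.5136341  -0.25221113  0.08341181] [[0.824, 0.308, 0.476], [0.266, -0.951, 0.155], [0.5, -0.001, -0.866]] [-0.41848678  0.14441811  0.12923495]
```

View pics/w2.png

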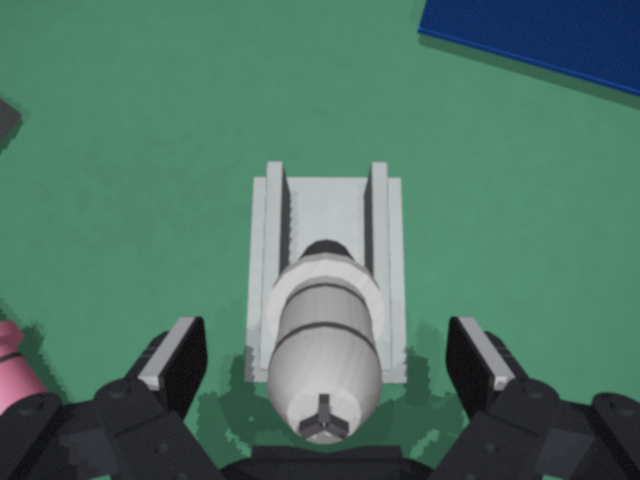

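The chuck body is centred between the fingers (centre 325 against 326), so I'm closing.

```bash
python3 -m handwheel '[[[0,0,0],[0,0,0],5],[[0,0,0],[0,0,0],4],[[0,0,0],[0,0,0],3.2],[[0,0,0],[0,0,0],3.2],[[0,0,0],[0,0,0],3.2],[[0,0,0],[0,0,0],3.2],[[0,0,0],[0,0,0],3.2],[[0,0,0],[0,0,0],3.2],[[0,0,0],[0,0,0],3.2],[[0,0,0],[0,0,0],3.2]]' 80
```

```text
time: 4.15
tcp_pos: [0.5135, -0.2517, 0.0828]
tcp_rot: [-2.92, -0.461, -0.782]
wrist_force: [-5.7, 0.8, 6.9]
finger_gap: 0.0335
grip_force: 71.4
```

```bash
python3 -m handwheel '[[[0,0,0],[0,0,-0.5],3],[[0,0,0],[0,0,-1],3],[[0,0,0],[0,0,-2],3],[[0,0,0],[0,0,-3],3],[[0,0,0],[0,0,-4],3],[[0,0,0],[0,0,-5],3],[[0,0,0],[0,0,-7],3],[[0,0,0],[0,0,-10],3],[[0,0,0],[0,0,-13],3],[[0,0,0],[0,0,-13],3],[[0,0,0],[0,0,-13],3]]'
python3 - <<'E'
from h import *
o=arm.get_obs();print(o["tcp_pos"])
for y in (-20,0,18,33): print(y);cmd([.572,.128,.075+.034+.10],yaw=y)
E
```

```text
time: 5.25
tcp_pos: [0.4517, -0.2722, 0.1954]
tcp_rot: [-2.922, -0.461, -0.782]
wrist_force: [-0.2, 0.1, -5.4]
finger_gap: 0.0333
grip_force: 80.4
[ 0.4517118  -0.27217686  0.19543621]
-20
turn [-10.02 -28.85  37.03] shift [ 20.3  -34.37  12.38] tcp [0.572 0.128 0.19 ]
0
turn [ -4.79 -29.74  17.5 ] shift [ 20.3  -34.37  12.38] tcp [0.572 0.128 0.19 ]
18
turn [ -0.07 -30.    -0.08] shift [ 20.3  -34.37  12.38] tcp [0.572 0.128 0.19 ]
33
turn [  3.85 -29.84 -14.74] shift [ 20.3  -34.37  12.38] tcp [0.572 0.128 0.19 ]
```

```bash
python3 -m handwheel '[[[0,-6,0],[1.5,-1,-2.6],3],[[0,-13,0],[3.5,-4,-2.6],3],[[0,-20,0],[5.5,-8,-1.5],3],[[0,-27,0],[8,-12,0],3],[[0,-30,0],[10.7,-16,1.5],3],[[0,-30,0],[13.4,-20,3],3],[[0,-30,0],[16,-24,4.5],3],[[0,-30,0],[18.8,-28,6],3],[[0,-30,0],[21.4,-32,7.3],3],[[0,-30,0],[22.8,-34.4,8.1],3],[[0,-30,0],[22.8,-34.4,8.1],3],[[0,-30,0],[22.8,-34.4,8.1],3]]'
cat > m2.py <<'E'
from h import *
import sys
for n in ("wrist","top","side"):
    c=arm.capture(n); save(c,sys.argv[1]+n); print(n)
    for l in ["chuck_grip","socket2","arbor_a_flange","arbor_b_flange"]:
        for d in arm.place_of(l,c)[:3]:
            w=world(d["at"],c); print(l,round(d["p"],2),w.round(4),pix(w,c).round())
o=arm.get_obs();R=Ro.from_rotvec(o["tcp_rot"]).as_matrix();print(o["tcp_pos"],R.round(3).tolist(),o["wrist_force"],o["finger_gap"])
E
python3 m2.py a
```

```text
time: 6.45
tcp_pos: [0.5715, 0.1298, 0.2379]
tcp_rot: [-3.099, -0.494, 0.006]
wrist_force: [-0.2, -0.4, -4.9]
finger_gap: 0.0333
grip_force: 81.3
wrist
chuck_grip 0.76 [0.569  0.1279 0.2571] [328. 354.]
socket2 0.85 [0.5747 0.1284 0.0752] [329. 213.]
arbor_a_flange 0.63 [0.7043 0.2036 0.0453] [287.   7.]
arbor_a_flange 0.55 [0.586  0.2183 0.0733] [218. 161.]
arbor_b_flange 0.82 [0.555  0.0369 0.0768] [432. 272.]
top
chuck_grip 0.56 [ 0.4253 -0.1057  0.0152] [369. 324.]
socket2 0.66 [0.5543 0.0379 0.073 ] [290. 257.]
socket2 0.55 [0.5731 0.1267 0.0737] [239. 248.]
arbor_b_flange 0.87 [0.552  0.039  0.0773] [289. 258.]
side
chuck_grip 0.94 [ 0.4274 -0.1036  0.0183] [418. 251.]
chuck_grip 0.91 [0.5733 0.1287 0.2585] [288. 164.]
socket2 0.91 [0.576  0.1277 0.0736] [294. 293.]
socket2 0.71 [0.5873 0.2154 0.0745] [262. 336.]
arbor_a_flange 0.79 [0.7002 0.2046 0.0434] [187. 332.]
arbor_a_flange 0.71 [0.5907 0.2127 0.0747] [260. 334.]
arbor_a_flange 0.42 [0.5779 0.1257 0.0728] [293. 293.]
arbor_b_flange 0.74 [0.5534 0.0386 0.0769] [327. 258.]
[0.57211389 0.12855752 0.23973467] [[0.951, 0.309, -0.001], [0.309, -0.951, 0.002], [-0.0, -0.003, -1.0]] [ 0.87507115  0.00977377 -3.79082304] 0.033280511907622816
```

View pics/awrist.png

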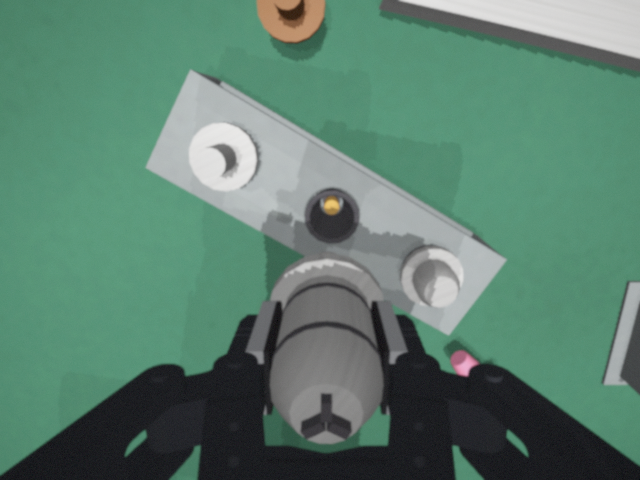

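View pics/aside.png

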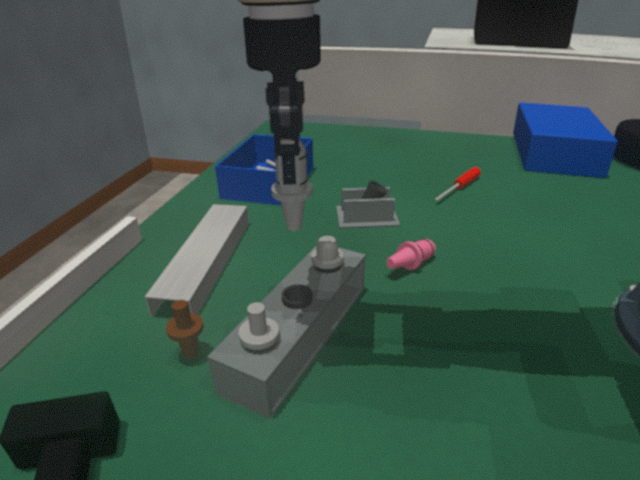

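The side view shows the chuck held upright with its shank end at (293,228), above the open socket at (297,295). The wrist view shows the socket with brass pin at (332,215) and the arbors undisturbed at (222,158) and (432,275). I'll go down to just above the rim and compare.

```bash
python3 -m handwheel '[[[0,0,0],[0.1,0.1,2.5],3],[[0,0,0],[0.1,0.1,5],3],[[0,0,0],[0.1,0.1,7.5],3],[[0,0,0],[0.1,0.1,9],3],[[0,0,0],[0.1,0.1,9],3],[[0,0,0],[0.1,0.1,9],3],[[0,0,0],[0.1,0.1,9],3]]'
python3 m2.py b
python3 - <<'E'
import cv2
a=cv2.imread("pics/bside.png")[180:320,220:400];b=cv2.imread("pics/bwrist.png")[100:480,100:560]
a=cv2.resize(a,(400,311));b=cv2.resize(b,(376,311));cv2.imwrite("pics/bb.png",cv2.hconcat([a,b]))
E
```

```text
time: 7.9
tcp_pos: [0.5739, 0.1283, 0.151]
tcp_rot: [-3.1, -0.491, -0.002]
wrist_force: [0.8, 0.7, -5.1]
finger_gap: 0.0332
grip_force: 81.4
wrist
chuck_grip 0.71 [0.5746 0.1275 0.1673] [327. 341.]
socket2 0.66 [0.5553 0.0371 0.075 ] [462. 328.]
socket2 0.63 [0.574  0.1266 0.0737] [328. 255.]
socket2 0.24 [0.5728 0.1296 0.1678] [320. 344.]
arbor_a_flange 0.59 [0.5896 0.2183 0.0757] [173. 179.]
arbor_b_flange 0.67 [0.5548 0.0347 0.0771] [466. 332.]
top
chuck_grip 0.58 [ 0.4261 -0.1045  0.018 ] [369. 324.]
socket2 0.56 [0.5512 0.0375 0.074 ] [290. 259.]
arbor_a_flange 0.89 [0.7078 0.2004 0.0501] [200. 177.]
arbor_b_flange 0.68 [0.5519 0.0365 0.0753] [290. 258.]
side
chuck_grip 0.96 [0.5739 0.1287 0.1674] [292. 234.]
chuck_grip 0.75 [ 0.4243 -0.1008  0.0198] [420. 252.]
socket2 0.8 [0.5761 0.1304 0.0738] [293. 295.]
socket2 0.57 [0.5886 0.214  0.0749] [262. 335.]
arbor_a_flange 0.93 [0.5903 0.2131 0.0737] [261. 335.]
arbor_a_flange 0.91 [0.7017 0.2047 0.044 ] [186. 332.]
arbor_b_flange 0.91 [0.5562 0.0423 0.0764] [325. 259.]
[0.57328179 0.12812034 0.14969182] [[0.951, 0.309, -0.001], [0.309, -0.951, 0.002], [-0.0, -0.003, -1.0]] [-0.67961263 -0.29664124 -6.03542816] 0.033424793728223
```

View pics/bb.png

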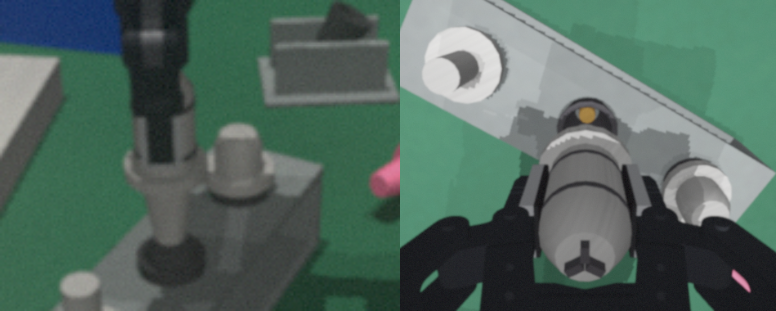

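The shank end sits over the socket mouth in both views (wrist crop: pin at 587,115, directly behind the chuck). I'm inserting part way and checking the side forces.

```bash
python3 -m handwheel '[[[0,0,0],[0.05,0,1],3],[[0,0,0],[0.05,0,2],3],[[0,0,0],[0.05,0,3],3],[[0,0,0],[0.05,0,3.5],3],[[0,0,0],[0.05,0,3.5],3],[[0,0,0],[0.05,0,3.5],3]]'
python3 - <<'E'
from h import *
import time
for i in range(3):
    c=arm.capture("side");o=arm.get_obs();print(o["tcp_pos"].round(4),o["wrist_force"].round(1),o["torque"].round(2))
print([(world(d["at"],c).round(4),round(d["p"],2)) for l in ("chuck_grip","socket2") for d in arm.place_of(l,c)])
E
```

```text
time: 9.25
tcp_pos: [0.5738, 0.1284, 0.1147]
tcp_rot: [-3.1, -0.491, 0.001]
wrist_force: [-0.6, -0.2, -5.2]
finger_gap: 0.0334
grip_force: 81.4
[0.574  0.1284 0.115 ] [-0.1 -0.3 -4.7] [ 0.02 -0.05  0.01]
[0.574  0.1284 0.1151] [ 0.2  0.1 -5.3] [-0.02  0.03 -0.03]
[0.574  0.1284 0.1151] [ 0.3  0.2 -5.2] [-0.05  0.01 -0.01]
[(array([0.5747, 0.1294, 0.1339]), 0.8), (array([ 0.4254, -0.1019,  0.019 ]), 0.63), (array([0.5891, 0.2158, 0.078 ]), 0.85), (array([0.574 , 0.1278, 0.0723]), 0.66), (array([0.5516, 0.0426, 0.0727]), 0.61), (array([0.5923, 0.2136, 0.073 ]), 0.18)]
```

```bash
python3 -m handwheel '[[[0,0,0],[0,0,0.3],3],[[0,0,0],[0,0,0.6],3],[[0,0,0],[0,0,0.8],3],[[0,0,0],[0,0,0.8],3]]'; python3 -m handwheel '[[[0,0,0],[0,0,0.15],3],[[0,0,0],[0,0,0.3],3],[[0,0,0],[0,0,0.3],3]]'
```

```text
time: 9.9
tcp_pos: [0.5735, 0.1284, 0.1063]
tcp_rot: [-3.1, -0.49, 0.002]
wrist_force: [0.7, -0.1, -6.5]
finger_gap: 0.0335
grip_force: 81.4
time: 10.2
tcp_pos: [0.5736, 0.1284, 0.1035]
tcp_rot: [-3.1, -0.49, 0.002]
wrist_force: [0.0, -0.8, -5.2]
finger_gap: 0.0332
grip_force: 81.4
```

```bash
python3 -m handwheel '[[[0,0,0],[0,0,0.1],3],[[0,0,0],[0,0,0.2],3],[[0,0,0],[0,0,0.2],3]]'; python3 -m handwheel '[[[0,0,0],[0,0,0.1],3],[[0,0,0],[0,0,0.2],3],[[0,0,0],[0,0,0.2],3]]'
```

```text
time: 10.5
tcp_pos: [0.574, 0.1285, 0.1023]
tcp_rot: [-3.1, -0.491, -0.0]
wrist_force: [-0.9, -0.7, 2.8]
finger_gap: 0.0333
grip_force: 82.2
time: 10.8
tcp_pos: [0.5742, 0.1285, 0.1006]
tcp_rot: [-3.1, -0.491, -0.001]
wrist_force: [-1.7, -0.9, 5.6]
finger_gap: 0.0333
grip_force: 82.6
```

```bash
python3 -m handwheel '[[[0,0,0],[0,0,0.1],3],[[0,0,0],[0,0,0.2],3],[[0,0,0],[0,0,0.3],3],[[0,0,0],[0,0,0.3],3]]'; python3 -m handwheel '[[[0,0,0],[0,0,0.1],3],[[0,0,0],[0,0,0.2],3],[[0,0,0],[0,0,0.2],3]]'; python3 -m handwheel '[[[0,0,0],[0,0,0.1],3],[[0,0,0],[0,0,0.2],3],[[0,0,0],[0,0,0.2],3]]'
```

```text
time: 11.2
tcp_pos: [0.5742, 0.1285, 0.0976]
tcp_rot: [-3.1, -0.491, -0.001]
wrist_force: [-1.7, -0.4, 6.0]
finger_gap: 0.0334
grip_force: 82.6
time: 11.5
tcp_pos: [0.5741, 0.1285, 0.0956]
tcp_rot: [-3.1, -0.491, -0.001]
wrist_force: [-2.6, 0.4, 6.1]
finger_gap: 0.0332
grip_force: 82.6
time: 11.8
tcp_pos: [0.5741, 0.1283, 0.0938]
tcp_rot: [-3.101, -0.491, -0.001]
wrist_force: [-3.4, -1.6, 9.0]
finger_gap: 0.0336
grip_force: 83.0
```

```bash
python3 -m handwheel '[[[0,0,0],[-0.06,0,0],3],[[0,0,0],[-0.06,0,0],3]]'; python3 -m handwheel '[[[0,0,0],[0,0,0.08],3],[[0,0,0],[0,0,0.15],3],[[0,0,0],[0,0,0.15],3]]';  python3 -m handwheel '[[[0,0,0],[0,0,0.05],3],[[0,0,0],[0,0,0.1],3],[[0,0,0],[0,0,0.1],3]]'
```

```text
time: 12.0
tcp_pos: [0.5739, 0.1282, 0.0938]
tcp_rot: [-3.101, -0.491, -0.002]
wrist_force: [-0.5, -0.6, 6.6]
finger_gap: 0.0334
grip_force: 82.6
time: 12.3
tcp_pos: [0.5739, 0.1281, 0.0926]
tcp_rot: [-3.101, -0.491, -0.002]
wrist_force: [-1.8, -1.5, 10.4]
finger_gap: 0.033
grip_force: 82.9
time: 12.6
tcp_pos: [0.574, 0.128, 0.0917]
tcp_rot: [-3.101, -0.491, -0.002]
wrist_force: [-2.9, -3.4, 10.9]
finger_gap: 0.0334
grip_force: 83.1
```

```bash
python3 -m handwheel '[[[0,0,0],[-0.05,0.04,0],3],[[0,0,0],[-0.05,0.04,0.08],3],[[0,0,0],[-0.05,0.04,0.12],3],[[0,0,0],[-0.05,0.04,0.12],3]]';  python3 -m handwheel '[[[0,0,0],[0,0,0.05],3],[[0,0,0],[0,0,0.1],3],[[0,0,0],[0,0,0.1],3]]'
```

```text
time: 13.0
tcp_pos: [0.574, 0.1279, 0.0916]
tcp_rot: [-3.101, -0.491, -0.004]
wrist_force: [-6.5, -0.6, 21.8]
finger_gap: 0.0332
grip_force: 84.1
time: 13.3
tcp_pos: [0.574, 0.1279, 0.0915]
tcp_rot: [-3.101, -0.491, -0.005]
wrist_force: [-10.9, -2.0, 31.8]
finger_gap: 0.0332
grip_force: 85.2
```

Run:
```python
from h import *
c=arm.capture("side");save(c,"c");cv2.imwrite("pics/cc.png",cv2.resize(c["img"][180:330,220:400,::-1],(720,600)))
o=arm.get_obs();print(o["tcp_pos"],o["wrist_force"],o["torque"])
print([(world(d["at"],c).round(4),round(d["p"],2)) for l in ("chuck_grip","socket2") for d in arm.place_of(l,c)])
```

```text
[0.57404191 0.127871   0.09151671] [-10.77886402  -2.18416901  31.27816404] [-0.25112832  1.86759348  0.01903026]
[(array([ 0.425 , -0.1013,  0.0206]), 0.71), (array([0.5709, 0.1278, 0.111 ]), 0.68), (array([0.5883, 0.2153, 0.0743]), 0.75), (array([0.5519, 0.042 , 0.0733]), 0.58), (array([0.5725, 0.1277, 0.0732]), 0.55)]
```

View pics/cc.png

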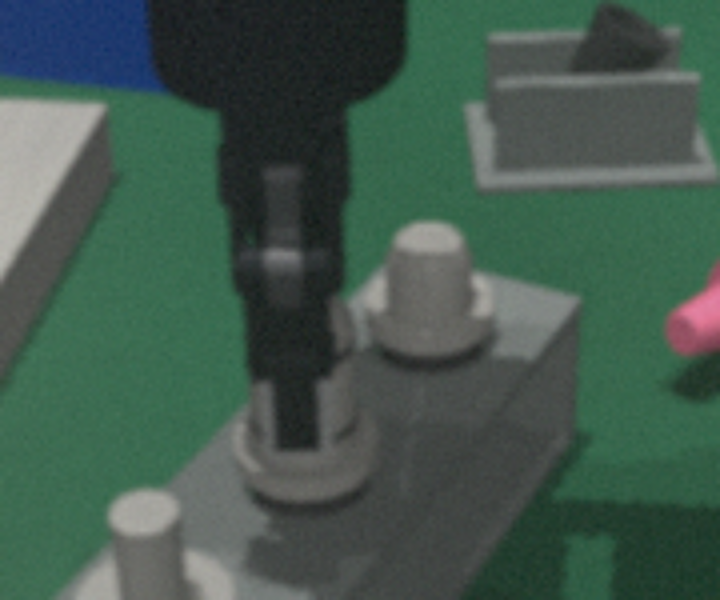

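The flange now looks seated on the rim like the arbor flanges (crop: 305,480), and the travel stops hard at 32 N. There is still a side load, so I'll ease off, re-centre and press again.

```bash
python3 -m handwheel '[[[0,0,0],[0,0,-0.1],3.3],[[0,0,0],[0,0,-0.15],4],[[0,0,0],[0,0,-0.15],4],[[0,0,0],[0,0,-0.15],4]]' 25; python3 -m handwheel '[[[0,0,0],[0,0,0],3],[[0,0,0],[0,0,0],3],[[0,0,0],[0,0,0],3],[[0,0,0],[0,0,0],3],[[0,0,0],[0,0,0],3]]' 60; python3 -m handwheel '[[[0,0,0],[0,0,0.06],3],[[0,0,0],[0,0,0.12],3],[[0,0,0],[0,0,0.12],3]]'
```

```text
time: 13.85
tcp_pos: [0.5728, 0.1277, 0.0894]
tcp_rot: [-3.1, -0.491, 0.001]
wrist_force: [-0.6, -0.2, 0.2]
finger_gap: 0.0397
grip_force: 0.0
time: 14.35
tcp_pos: [0.5728, 0.1276, 0.0896]
tcp_rot: [-3.101, -0.491, 0.001]
wrist_force: [-0.9, -3.0, 3.0]
finger_gap: 0.0338
grip_force: 59.8
time: 14.65
tcp_pos: [0.5729, 0.1276, 0.0895]
tcp_rot: [-3.101, -0.491, 0.001]
wrist_force: [-5.7, -4.4, 16.4]
finger_gap: 0.0338
grip_force: 61.0
```

```bash
python3 -m handwheel '[[[0,0,0],[-0.05,0.05,0.1],3],[[0,0,0],[-0.05,0.05,0.18],3],[[0,0,0],[-0.05,0.05,0.18],3]]'; python3 -m handwheel '[[[0,0,0],[0,0,-0.15],3],[[0,0,0],[0,0,-0.25],3.4],[[0,0,0],[0,0,-0.3],4.5],[[0,0,0],[0,0,-0.3],5],[[0,0,0],[0,0,-0.3],5]]'
python3 -m handwheel '[[[0,0,0],[0,0,-2],5],[[0,0,0],[0,0,-5],5],[[0,0,0],[0,0,-9],5],[[0,0,0],[0,0,-13],5],[[0,0,0],[0,0,-13],5],[[0,0,0],[0,0,-13],5]]'
python3 m2.py d
python3 - <<'E'
import cv2
a=cv2.imread("pics/dside.png")[200:350,220:380];b=cv2.imread("pics/dwrist.png")[60:400,100:500]
cv2.imwrite("pics/dd.png",cv2.hconcat([cv2.resize(a,(400,375)),cv2.resize(b,(400,375))]))
E
```

```text
time: 14.95
tcp_pos: [0.573, 0.1276, 0.0894]
tcp_rot: [-3.1, -0.491, -0.002]
wrist_force: [-11.8, -1.4, 33.1]
finger_gap: 0.0337
grip_force: 62.5
time: 15.45
tcp_pos: [0.5723, 0.1271, 0.0892]
tcp_rot: [-3.1, -0.49, 0.002]
wrist_force: [0.3, -0.6, -0.1]
finger_gap: 0.0501
grip_force: 0.0
time: 16.05
tcp_pos: [0.5727, 0.1268, 0.2198]
tcp_rot: [-3.1, -0.49, -0.001]
wrist_force: [1.2, -0.8, -1.0]
finger_gap: 0.0499
grip_force: 0.0
wrist
chuck_grip 0.96 [0.5723 0.1304 0.109 ] [320. 236.]
arbor_a_flange 0.82 [0.592  0.2159 0.0723] [212. 158.]
arbor_a_flange 0.78 [0.7042 0.2053 0.0471] [276.   1.]
arbor_b_flange 0.92 [0.553  0.036  0.0758] [433. 284.]
top
chuck_grip 0.98 [ 0.4264 -0.1036  0.0157] [368. 324.]
chuck_grip 0.48 [0.5724 0.1247 0.1074] [237. 247.]
chuck_grip 0.36 [0.5544 0.0401 0.076 ] [288. 257.]
socket2 0.95 [0.5542 0.0395 0.0755] [289. 257.]
socket2 0.62 [0.5714 0.1291 0.0767] [238. 249.]
arbor_a_flange 0.36 [0.7048 0.1979 0.0522] [201. 178.]
arbor_a_flange 0.17 [0.5538 0.0362 0.075 ] [291. 257.]
arbor_b_flange 0.62 [0.5543 0.0391 0.0764] [289. 257.]
side
chuck_grip 0.92 [ 0.4241 -0.1045  0.0193] [420. 251.]
chuck_grip 0.72 [0.5717 0.1282 0.1104] [296. 272.]
socket2 0.85 [0.5881 0.2144 0.0762] [262. 334.]
socket2 0.63 [0.5534 0.0404 0.0714] [327. 261.]
arbor_a_flange 0.75 [0.5928 0.2112 0.0719] [259. 334.]
arbor_a_flange 0.57 [0.7008 0.202  0.0441] [187. 331.]
[0.57261045 0.12678231 0.21952985] [[0.951, 0.309, -0.001], [0.309, -0.951, 0.002], [-0.0, -0.003, -1.0]] [ 0.11291824 -0.26961452 -0.68490122] 0.04983757029375415
```

View pics/dd.png

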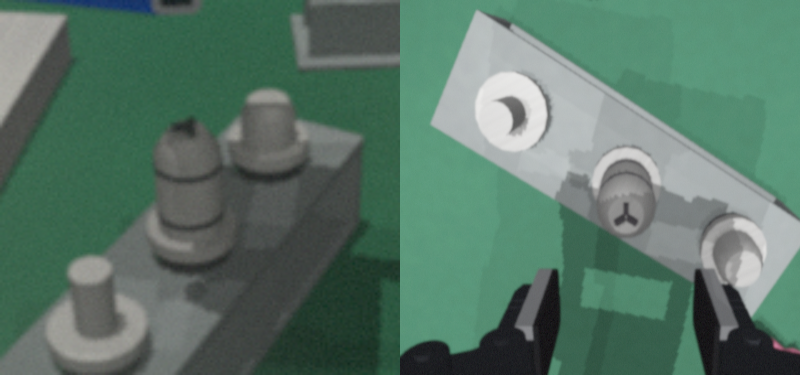

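The chuck stands upright in the middle socket with its flange on the rim (side crop: 190,240) and chuck_grip measured at 0.109 m against an expected 0.109 m. Both arbors are where they were and the gripper is clear, so I'm handing in.

```bash
python3 -c "
from plant import arm
print(arm.finish_job())"
```

```text
the job is handed in; nothing more can be done
None
```

I pressed the chuck home in the middle socket at about 33 N, released it and handed the job in. It stands upright with its flange on the rim and both arbors look undisturbed, but the hand-in returned no verdict.

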